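# Check the hand lever of a shoemaker's stitching clamp

### The job

Check the hand lever of the stitching clamp before a sole goes in: with the outside of your closed fingers, press the metal lever in towards the fixed wooden hand bar as far as it will go, keep it there for two seconds to see that it stops short of the bar, then let it spring fully back out and move clear. Do not force it hard against its stop, do not touch the wooden bar with the fingers, and leave the shoe last, thread cone, tin and mallet where they are.

Things in the scene. Friction and masses are not known exactly. Their poses are not given: they have to be found in the camera images.
- lever (a joint): vertical hinge of the hand lever (rad): 0 = sprung out (the start), 0.36 = in against its stop, turning anticlockwise seen from above. A level aluminium rod 14 mm thick, 185 mm from pivot to the centre of its 19 mm ball end. A spring needs about 4 N at lever_press to start it, 7 to 8 N to hold it in; let go, it springs back within 0.5 s. Fully in it is parallel to the bar, 20 mm clear of it
- lever_press (a point): point on the lever rod's axis, 155 mm from the pivot, 30 mm from the centre of the ball end, 140 mm above the table: a good place to press. It moves with the lever, about 56 mm over the full travel. Axes turn with the lever; at joint 0 they equal the clamp's
- lever_pivot (a point): the lever's pivot, on the rod's axis, 140 mm above the table, 42 mm from the bar's axis. A grey bracket lies under it. The press direction is level, square to the line from lever_pivot to lever_press, towards the bar (clamp +x)
- clamp: stitching clamp bolted to the table: dark steel base plate 170 x 250 x 12 mm, grey post, two upright dark wooden plank jaws 195 mm tall. Origin on the table, z up. Hand bar and lever reach along its -y, the lever is pressed towards its +x. The jaws stand 85 to 165 mm along +y; pressing opens the -x one slightly. Nothing over 160 mm tall on the -y side
- bar: the fixed hand bar with a turned pale wooden grip, up to 30 mm in diameter, level, its axis 140 mm above the table, along the clamp's y; origin on its axis beside the lever's pivot, the free end 192 mm away along -y
- shoe_last: bystander: loose wooden shoe last 215 mm long, 72 mm wide, 90 mm tall; origin at its underside
- thread_cone: bystander: loose pale cone of thread, 60 mm in diameter at the foot, 100 mm tall; origin at its underside
- wax_tin: bystander: loose round tin, 67 mm in diameter, 34 mm tall; origin at its underside
- mallet: bystander: loose wooden mallet lying down, 260 mm long, head 56 mm in diameter and 90 mm long; origin on the table under its handle's middle

How it is judged:
On the way, in this order (a step that is already met when the one before it is completed fails the run):
1. the lever is pressed in against its stop with the fingers and kept there for 1.5 s (value of joint lever above 0.335 rad and contact force between the fingers and lever above 2 N), for 1.5 s.
2. the lever is let fully back out (value of joint lever below 0.03 rad), for 0.2 s.
At the end, for the whole second after the job is handed in: After having been held against its stop by the fingers (within 0.025 rad) for 1.5 s, the lever is back out (within 0.03 rad of its rest) and the four bystanders are within 20 mm of where they stood (value of joint lever below 0.03 rad and distance of each of shoe_last, thread_cone, wax_tin, mallet from where it was at the start of the episode below 0.02 m); the robot touches nothing.
It fails at once if the lever is forced against its stop (over 45 N) (contact force between anything else and lever above 45 N).
It fails at once if the fingers touch the wooden bar (contact force between the fingers and bar above 1 N).
It fails at once if a bystander is moved or lifted (distance of any of shoe_last, thread_cone, wax_tin, mallet from where it was at the start of the episode above 0.03 m).
It also fails if it takes over 48 s, if anything falls off the work surface, if the arm or the gripper's body presses on something with over 40 N, if the wrist force passes 120 N, or if a joint passes its speed limit or range.

### The arm

A 6-joint arm with a two-finger parallel gripper is mounted at the origin on the work surface. World frame = base frame: x ahead of the robot, y to its left, z up, the work surface at z = 0. Lengths are in m, angles in rad, forces in N, time in s.
With the tool pointing down it reaches from about 0.35 to 0.975 m from the base axis. Payload 4.9 kg.
Tool frame: the origin (TCP) lies midway between the tips of the shut fingers; the grasp point (between the pads) lies 19 mm behind it; x points along the fingers, z is the direction in which the jaws open and shut, and the axes are right-handed (so a half turn about x gives the same grasp; the last joint's range is limited). The gripper opens to 85 mm and grips with 20 to 120 N. Pads are 22 mm wide; open, the fingers measure 114 mm over their backs; the gripper's body (76 mm by 85 mm) begins 54 mm behind the grasp point. The pads swing forward as they close: fully open they stand 13 mm farther back than shut.
Start: joints at [1.206, 0.053, 1.613, -0, 1.476, -0.119], TCP at [0.152, 0.606, 0.231] pointing down, gripper open.
Joint ranges: [-3.01, 3.01], [-1.01, 2.22], [0.06, 2.58], [-1.02, 4.17], [0.09, 2.62], [-3.14, 3.14]. Speed limits (rad/s): [2.57, 2.57, 3.14, 3.14, 3.14, 3.14].

### API

Orientations are given as a unit quaternion [w, x, y, z].
In Python, from plant import state, cams, workorder, nets gives the robot as it stands.
- The arm moves only by the tool play_rows, never from a script. Its argument "motion" is a list of rows, each a list of 3 entries, a list of its own where there are three numbers: the closure, from -1 (fully open) to 1 (shut), then the shift along the world's x, y, z in m, then the turn about the world's z in rad. A call has 1 to 5 rows; each row is the pose to reach, as a shift and turn from the pose commanded when the call began; what a row does not reach only later rows make up. A row lasts 1/10 s, in which the tool goes at most 50 mm and 8.59 degrees, less where a joint would pass 70% of its speed; a pose out of reach is approached as far as the arm can. A call with a gripper value outside its range is refused whole. The fingers move at their own pace and stop on an object; the grip force is fixed at half the most. Time passes only in rows, so rows that repeat a pose let the fingers close. It gives the time, the measured TCP pose, the force and the opening at its end, in the units of the state.
- state(): the state, without advancing time (a new reading comes with each control period).
- cams.grab_frame(name): name is "scene" or "top" or "wrist"; returns (picture, depth): 384x512x3 uint8, red, green, blue; 384x512 float32, m along the optical axis (not along the pixel's ray), 0 where there is no reading.
- cams.camera_info(name): a dict with "K" (3x3 intrinsics, pixels), "k1" (the pictures are not rectified: a ray, as slopes to the right and down, at radius r is drawn at 1 + k1 r^2 times it, then the intrinsics apply), "rvec" (rotation vector, rad) and "tvec" (3), from world to camera coordinates, as OpenCV has them. Camera axes: x right, y down, z forward; pixel columns grow to the right and rows downward; lengths in m; the calibration is good to about 2 mm. A picture is of the moment at which its call begins: read the wrist's pose just before it. camera_info takes no time and is no camera call; for the wrist camera it gives the pose at the moment of the call.
- workorder.job_done(): hands the job in, once; it reports no verdict.
Trained networks look in the newest picture that a camera, given by its name, has taken for a name from the list of things; names that differ only in an ending like _2 or _b are one class to them, and where a whole thing is asked for, a point or a joint stands for the part that bears it (a point fixed in the world has none). Each returns a list of dicts, best first, with "score" (0 to 1); they miss things now and then, are a little off and sometimes report something else, mostly with a low value. They report only what shows in the picture. A call takes as long as a camera call.
- nets.recognise(camera, target): "at" ([x, y, z] in m, in world coordinates, good to about 4 mm: the middle of the surface that is visible of it).
- nets.landmark_of(camera, target): "at" ([x, y, z] in m, in world coordinates, good to about 4 mm: a listed point, or the origin of a listed thing).
The state is a dict: "time": time; "joint_pos": joint angles; "joint_vel": joint speeds; "joint_efforts": joint torques, N m; "tool_pos": TCP position; "tool_rot": TCP orientation; "contact_force": force on the tool from outside, world axes, zero at the start; "ft_torque": the same for the moment, N m; "gripper_width": opening from 0.0 (shut) to 1.0 (fully open).
Only numpy, scipy, OpenCV 4.12 (cv2) and the standard library are available. Lean on these libraries where they do the work, as an engineer would, in place of code of your own. Each camera call takes 0.05 s, during which the arm holds its last target.

## Working session

There is one attempt and no reset: what is moved stays moved. The work goes in short steps, Python scripts to look and compute and a tool call to move; the robot and the scene stay as the last step left them, time stands still between calls to the robot, and variables do not carry over. Pictures are saved under pics/ and viewed, and the job is handed in when it is done.

Besides the shell and the picture viewer there is one more tool, called after ">>>" as name(argument=value, ...), one argument or row to a line, values as JSON. play_rows: Moves the arm, as the interface text tells. Its arguments: {"type":"object","properties":{"motion":{"type":"array","items":{"type":"array"}}},"required":["motion"]}

```bash
ls; mkdir -p pics
python3 - <<'E'
from plant import state, cams, nets
import cv2
s=state();print(s)
for c in ("scene","top"):
    p,d=cams.grab_frame(c); cv2.imwrite(f"pics/{c}0.png",p[:,:,::-1])
    for t in ("lever_press","lever_pivot","clamp","bar"):
        print(c,t,[(round(r['score'],2),[round(float(v),4) for v in r['at']]) for r in nets.landmark_of(c,t)][:2])
E
```

```text
pics
{'time': 0.0, 'joint_pos': array([ 1.20601122e+00,  5.33483087e-02,  1.61431302e+00, -5.06276800e-05,
        1.47602510e+00, -1.18992297e-01]), 'joint_vel': array([ 5.56136483e-04, -1.15638201e-04,  1.45672533e-03, -4.32956041e-05,
       -1.02558157e-03,  1.91813129e-04]), 'joint_efforts': array([ 8.87588158e-05, -3.93692207e+01, -3.70173597e+01, -1.87612051e-05,
        7.03830548e-03,  5.71309187e-06]), 'tool_pos': array([0.15185718, 0.6056113 , 0.23005698]), 'tool_rot': array([ 0.55689677, -0.43533441,  0.55814552,  0.43453827]), 'contact_force': array([-0.13292362, -0.64632905,  0.39913457]), 'ft_torque': array([ 0.06463995,  0.04204086, -0.00403336]), 'gripper_width': 0.9998894182593613}
scene lever_press [(0.89, [0.5622, -0.1266, 0.1394])]
scene lever_pivot [(0.68, [0.6011, 0.0195, 0.1408])]
scene clamp [(0.93, [0.612, 0.026, -0.0006])]
scene bar [(0.96, [0.6384, 0.0286, 0.1395])]
top lever_press [(0.7, [0.5618, -0.1277, 0.1394])]
top lever_pivot [(0.62, [0.6109, -0.3126, -0.0015]), (0.61, [0.604, 0.0226, 0.1434])]
top clamp [(0.71, [0.6126, 0.028, -0.0018])]
top bar [(0.91, [0.6412, 0.0246, 0.1414])]
```

View pics/scene0.png

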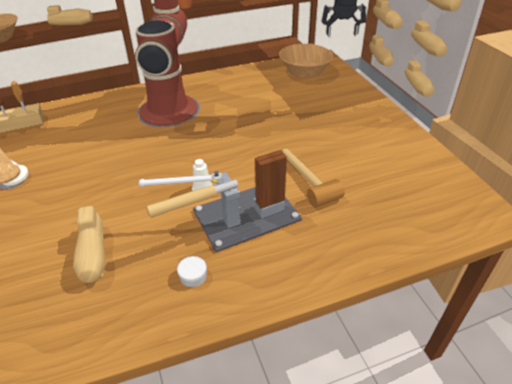

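View pics/top0.png

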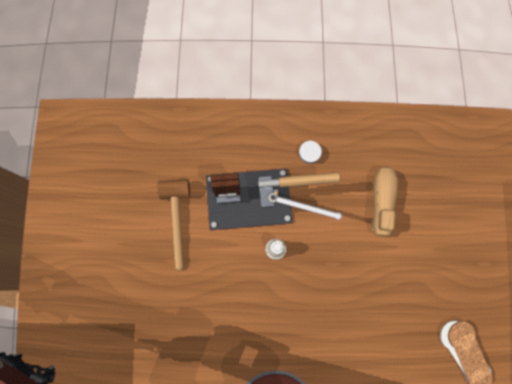

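Run:
```python
from plant import state, cams, nets
for c in ("scene","top"):
    cams.grab_frame(c)
    for t in ("shoe_last","thread_cone","wax_tin","mallet"):
        print(c,t,[(round(r['score'],2),[round(float(v),4) for v in r['at']]) for r in nets.landmark_of(c,t)][:2])
print(state()['time'])
# project key points into top
import numpy as np,cv2
i=cams.camera_info("top")
def pr(P):
    R,_=cv2.Rodrigues(np.array(i['rvec'],float));X=R@np.array(P)+np.array(i['tvec']).ravel()
    a=X[:2]/X[2];a=a*(1+i['k1']*(a@a));return (i['K'][:2,:2]@a+i['K'][:2,2]).round(1)
for P in ([.602,.021,.14],[.562,-.127,.14],[.64,.027,.14],[.152,.606,.23]):print(P,pr(P))
```

```text
scene shoe_last [(0.96, [0.6078, -0.319, 0.002])]
scene thread_cone [(0.87, [0.4679, 0.0046, 0.0002])]
scene wax_tin [(0.93, [0.7704, -0.096, -0.0012])]
scene mallet [(0.63, [0.5522, 0.3082, 0.0017])]
top shoe_last [(0.67, [0.6107, -0.3185, -0.0044])]
top thread_cone [(0.7, [0.472, 0.0073, -0.0039])]
top wax_tin [(0.96, [0.7716, -0.0953, -0.0022])]
top mallet [(0.95, [0.5524, 0.311, -0.0031])]
1.0
[0.602, 0.021, 0.14] [272.6 197.1]
[0.562, -0.127, 0.14] [326.8 212.5]
[0.64, 0.027, 0.14] [270.6 183.4]
[0.152, 0.606, 0.23] [ 38.1 362.2]
```

The lever, bar and bystanders in the two views agree with the networks: rod at about (273,197)→(340,216) and bar tip at about (338,178) in the top picture. Next I'll work out the tool yaw and the shifts.

Run:
```python
from plant import state, cams
import numpy as np,cv2
from scipy.spatial.transform import Rotation as R
s=state();q=s['tool_rot'];M=R.from_quat([q[1],q[2],q[3],q[0]]).as_matrix();print(M.round(3))
print("jaw axis angle",np.arctan2(M[1,2],M[0,2]))
i=cams.camera_info("top");p,d=cams.grab_frame("top")
K=np.array(i['K'],float);Rm,_=cv2.Rodrigues(np.array(i['rvec'],float));t=np.array(i['tvec']).ravel()
v,u=np.mgrid[150:240,250:350];z=d[150:240,250:350]
pts=cv2.undistortPoints(np.stack([u.ravel(),v.ravel()],1).astype(float)[:,None],K,np.array([i['k1'],0,0,0,0.]))[:,0]
X=(np.c_[pts,np.ones(len(pts))]*z.ravel()[:,None]-t)@Rm
m=(X[:,2]>.12)&(X[:,2]<.17)&(X[:,1]<-.02)
for n,k in (("lever",m&(X[:,0]<.615)),("bar",m&(X[:,0]>.62))):
    P=X[k];l=np.polyfit(P[:,1],P[:,0],1);print(n,k.sum(),l,"angle",-np.arctan(l[0]),"y",P[:,1].min(),P[:,1].max(),"z",np.median(P[:,2]),"x at -.128",np.polyval(l,-.128))
```

```text
[[-0.    -0.97   0.243]
 [ 0.     0.243  0.97 ]
 [-1.     0.     0.   ]]
jaw axis angle 1.3249909210028301
lever 290 [0.26770788 0.59411926] angle -0.26157422944346037 y -0.16589737306793842 -0.02011555532277951 z 0.14552291210949947 x at -.128 0.5598526459946328
bar 527 [-0.10700988  0.6424117 ] angle 0.10660419896086433 y -0.16186828009079654 -0.0200599840760024 z 0.15177114023269303 x at -.128 0.656108964133109
```

>>> play_rows(
  motion=[
    [1, [0.02, -0.04, 0], -0.085],
    [1, [0.04, -0.08, 0], -0.17],
    [1, [0.06, -0.12, 0], -0.255],
    [1, [0.08, -0.16, 0], -0.34],
    [1, [0.1, -0.2, 0], -0.425],
  ],
)

```text
time: 1.55
tool_pos: [0.2525, 0.4047, 0.2314]
tool_rot: [0.637, -0.307, 0.637, 0.307]
contact_force: [0.4, 0.1, 0.0]
gripper_width: 0.147
```

>>> play_rows(
  motion=[
    [1, [0.02, -0.04, 0], -0.085],
    [1, [0.04, -0.08, 0], -0.17],
    [1, [0.06, -0.12, 0], -0.255],
    [1, [0.08, -0.16, 0], -0.34],
    [1, [0.1, -0.2, 0], -0.425],
  ],
)

```text
time: 2.05
tool_pos: [0.3525, 0.2046, 0.2317]
tool_rot: [0.688, -0.165, 0.687, 0.165]
contact_force: [0.5, 0.3, 0.2]
gripper_width: -0.001
```

>>> play_rows(
  motion=[
    [1, [0.02, -0.04, 0], -0.085],
    [1, [0.04, -0.08, 0], -0.17],
    [1, [0.06, -0.12, 0], -0.255],
    [1, [0.08, -0.16, 0], -0.34],
    [1, [0.1, -0.2, 0], -0.425],
  ],
)

```text
time: 2.55
tool_pos: [0.4526, 0.0043, 0.2317]
tool_rot: [0.707, -0.016, 0.706, 0.016]
contact_force: [1.0, 0.1, 0.6]
gripper_width: -0.0
```

>>> play_rows(
  motion=[
    [1, [0.02, -0.04, 0], -0.085],
    [1, [0.04, -0.08, 0], -0.17],
    [1, [0.062, -0.122, 0], -0.25],
    [1, [0.062, -0.122, -0.04], -0.25],
    [1, [0.062, -0.122, -0.08], -0.25],
  ],
)

```text
time: 3.05
tool_pos: [0.5157, -0.1178, 0.1521]
tool_rot: [0.705, 0.071, 0.702, -0.072]
contact_force: [0.3, -0.4, -0.7]
gripper_width: -0.0
```

>>> play_rows(
  motion=[
    [1, [0, 0, -0.027], 0],
    [1, [0, 0, -0.027], 0],
    [1, [0, 0, -0.027], 0],
  ],
)

```text
time: 3.35
tool_pos: [0.5142, -0.1158, 0.1247]
tool_rot: [0.704, 0.071, 0.704, -0.071]
contact_force: [0.1, 0.2, 0.2]
gripper_width: -0.002
```

Run:
```python
from plant import state, cams
import cv2
print(state()['contact_force'],state()['tool_pos'])
for c in ("scene","top"):
    p,d=cams.grab_frame(c); p=p[120:280,100:400] if c=="scene" else p[130:270,200:420]
    cv2.imwrite(f"pics/{c}1.png",cv2.resize(p[:,:,::-1],None,fx=2.5,fy=2.5))
```

```text
[0.11475393 0.18473143 0.1881352 ] [ 0.51418645 -0.1158345   0.12474445]
```

View pics/scene1.png

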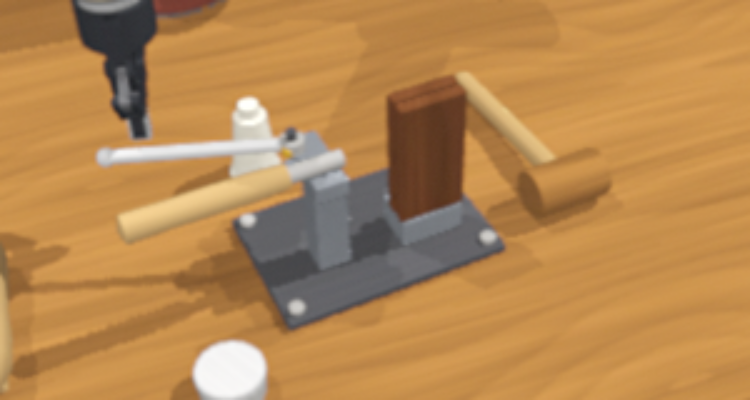

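View pics/top1.png

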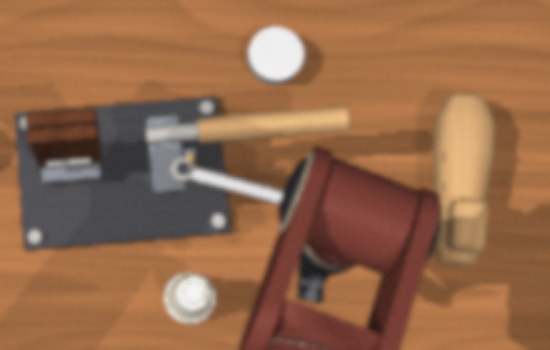

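The scene view shows the closed tips (140,130) just on the near side of the rod (105–290,150), clear of everything. I'll go 5 mm lower and make contact.

>>> play_rows(
  motion=[
    [1, [0.005, -0.001, -0.005], 0],
    [1, [0.01, -0.003, -0.005], 0],
    [1, [0.015, -0.004, -0.005], 0],
    [1, [0.02, -0.005, -0.005], 0],
    [1, [0.025, -0.007, -0.005], 0],
  ],
)

```text
time: 3.95
tool_pos: [0.5397, -0.1229, 0.1195]
tool_rot: [0.704, 0.071, 0.703, -0.071]
contact_force: [-1.0, -0.6, 0.1]
gripper_width: -0.002
```

>>> play_rows(
  motion=[
    [1, [0.004, -0.001, 0], 0],
    [1, [0.008, -0.002, 0], 0.02],
    [1, [0.012, -0.003, 0], 0.05],
    [1, [0.016, -0.004, 0], 0.07],
    [1, [0.02, -0.005, 0], 0.1],
  ],
)

```text
time: 4.45
tool_pos: [0.5585, -0.1287, 0.1191]
tool_rot: [0.705, 0.034, 0.707, -0.035]
contact_force: [-5.2, -3.5, 1.8]
gripper_width: 0.0
```

>>> play_rows(
  motion=[
    [1, [0.004, -0.001, 0], 0.02],
    [1, [0.008, -0.002, 0], 0.05],
    [1, [0.012, -0.002, 0], 0.08],
    [1, [0.016, -0.003, 0], 0.1],
    [1, [0.02, -0.003, 0], 0.12],
  ],
)

```text
time: 4.95
tool_pos: [0.5781, -0.132, 0.1189]
tool_rot: [0.706, -0.008, 0.708, 0.007]
contact_force: [-7.1, -5.4, 2.1]
gripper_width: -0.001
```

>>> play_rows(
  motion=[
    [1, [0.002, 0, 0], 0.02],
    [1, [0.004, 0, 0], 0.04],
    [1, [0.006, 0, 0], 0.06],
    [1, [0.008, -0.001, 0], 0.07],
    [1, [0.008, -0.001, 0], 0.07],
  ],
)

```text
time: 5.45
tool_pos: [0.586, -0.1326, 0.1188]
tool_rot: [0.705, -0.032, 0.708, 0.032]
contact_force: [-6.3, -1.9, 1.4]
gripper_width: -0.001
```

Now 1 mm steps with force checks.

>>> play_rows(
  motion=[
    [1, [0.001, 0, 0], 0],
    [1, [0.002, 0, 0], 0],
    [1, [0.003, 0, 0], 0],
    [1, [0.003, 0, 0], 0],
  ],
)

```text
time: 5.85
tool_pos: [0.5889, -0.1326, 0.1187]
tool_rot: [0.705, -0.032, 0.708, 0.032]
contact_force: [-6.8, -3.0, 1.0]
gripper_width: 0.001
```

>>> play_rows(
  motion=[
    [1, [0.001, 0, 0], 0],
    [1, [0.002, 0, 0], 0],
    [1, [0.002, 0, 0], 0],
  ],
)

```text
time: 6.15
tool_pos: [0.5908, -0.1325, 0.1188]
tool_rot: [0.705, -0.032, 0.708, 0.032]
contact_force: [-6.5, -3.4, 2.2]
gripper_width: 0.004
```

>>> play_rows(
  motion=[
    [1, [0.001, 0, 0], 0],
    [1, [0.002, 0, 0], 0],
    [1, [0.002, 0, 0], 0],
  ],
)

```text
time: 6.45
tool_pos: [0.5928, -0.1325, 0.1187]
tool_rot: [0.705, -0.032, 0.708, 0.032]
contact_force: [-7.7, -2.4, 2.6]
gripper_width: 0.001
```

>>> play_rows(
  motion=[
    [1, [0.001, 0, 0], 0],
    [1, [0.001, 0, 0], 0],
  ],
)

```text
time: 6.65
tool_pos: [0.5938, -0.1325, 0.1188]
tool_rot: [0.705, -0.032, 0.708, 0.032]
contact_force: [-7.0, -1.8, 2.2]
gripper_width: -0.0
```

Run:
```python
from plant import state, cams,nets
import cv2
s=state();print(s['contact_force'],s['tool_pos'])
for c in ("scene","top"):
    p,d=cams.grab_frame(c)
    for t in ("lever_press","lever_pivot"):
        print(c,t,[(round(r['score'],2),[round(float(v),4) for v in r['at']]) for r in nets.landmark_of(c,t)][:2])
    p=p[120:280,100:400] if c=="scene" else p[130:270,200:420]
    cv2.imwrite(f"pics/{c}2.png",cv2.resize(p[:,:,::-1],None,fx=2.5,fy=2.5))
```

```text
[-6.97841202 -1.82811656  2.1759448 ] [ 0.59377658 -0.13245682  0.11879885]
scene lever_press [(0.56, [0.6127, -0.1297, 0.1402])]
scene lever_pivot [(0.72, [0.5988, 0.0213, 0.1396])]
top lever_press []
top lever_pivot [(0.77, [0.6029, 0.0218, 0.1391])]
```

View pics/scene2.png

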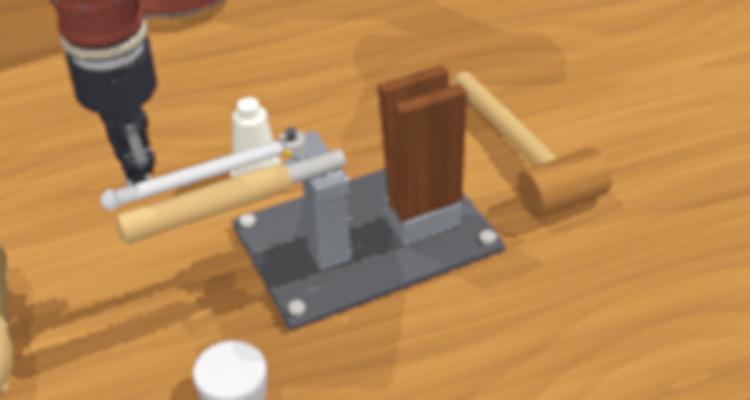

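View pics/top2.png

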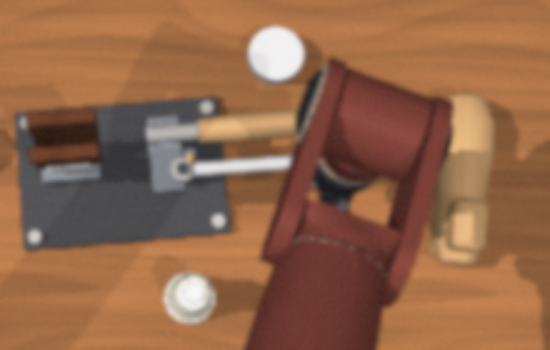

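The rod, (110,198)–(285,147) in the scene view, is nearly parallel to the bar. It looks a few mm short of the stop and the force is still at spring level, so I'll continue.

>>> play_rows(
  motion=[
    [1, [0.001, 0, 0], 0],
    [1, [0.001, 0, 0], 0],
  ],
)

```text
time: 7.15
tool_pos: [0.5947, -0.1324, 0.1188]
tool_rot: [0.705, -0.032, 0.708, 0.032]
contact_force: [-7.4, -1.1, 2.8]
gripper_width: -0.002
```

>>> play_rows(
  motion=[
    [1, [0.001, 0, 0], 0],
    [1, [0.001, 0, 0], 0],
  ],
)

```text
time: 7.35
tool_pos: [0.5957, -0.1323, 0.1188]
tool_rot: [0.705, -0.032, 0.708, 0.032]
contact_force: [-7.7, -1.8, 3.0]
gripper_width: 0.001
```

>>> play_rows(
  motion=[
    [1, [0.001, 0, 0], 0],
    [1, [0.001, 0, 0], 0],
  ],
)

```text
time: 7.55
tool_pos: [0.5959, -0.1324, 0.1187]
tool_rot: [0.704, -0.032, 0.709, 0.032]
contact_force: [-10.5, -1.3, 4.9]
gripper_width: -0.003
```

The force has jumped and the TCP has stalled, so this is the stop. I'll add a hair more and hold for two seconds.

>>> play_rows(
  motion=[
    [1, [0.0005, 0, 0], 0],
    [1, [0.0005, 0, 0], 0],
    [1, [0.0005, 0, 0], 0],
  ],
)

```text
time: 7.85
tool_pos: [0.596, -0.1324, 0.1187]
tool_rot: [0.704, -0.032, 0.709, 0.032]
contact_force: [-12.2, -1.6, 5.8]
gripper_width: -0.002
```

Run:
```python
from plant import state, cams
import numpy as np,cv2
i=cams.camera_info("top");p,d=cams.grab_frame("top")
K=np.array(i['K'],float);Rm,_=cv2.Rodrigues(np.array(i['rvec'],float));t=np.array(i['tvec']).ravel()
v,u=np.mgrid[150:240,250:350];z=d[150:240,250:350]
pts=cv2.undistortPoints(np.stack([u.ravel(),v.ravel()],1).astype(float)[:,None],K,np.array([i['k1'],0,0,0,0.]))[:,0]
X=(np.c_[pts,np.ones(len(pts))]*z.ravel()[:,None]-t)@Rm
m=(X[:,2]>.12)&(X[:,2]<.17)&(X[:,1]<-.015)&(X[:,1]>-.085)
for n,k in (("lever",m&(X[:,0]<.625)&(X[:,0]>.59)),("bar",m&(X[:,0]>.63))):
    P=X[k];l=np.polyfit(P[:,1],P[:,0],1);print(n,k.sum(),l,"angle",-np.arctan(l[0]),P[:,1].min())
print(state()['contact_force'])
```

```text
lever 131 [-0.09759556  0.60219623] angle 0.09728745351893663 -0.08364167311458624
bar 262 [-0.10376827  0.64242176] angle 0.10339820011392821 -0.08389349843183687
[-11.04855962  -1.23542321   6.43284791]
```

>>> play_rows(
  motion=[
    [1, [0, 0, 0], 0],
    [1, [0, 0, 0], 0],
    [1, [0, 0, 0], 0],
    [1, [0, 0, 0], 0],
    [1, [0, 0, 0], 0],
  ],
)

```text
time: 8.4
tool_pos: [0.596, -0.1323, 0.1187]
tool_rot: [0.704, -0.032, 0.709, 0.032]
contact_force: [-11.4, -0.9, 6.2]
gripper_width: 0.001
```

>>> play_rows(
  motion=[
    [1, [0, 0, 0], 0],
    [1, [0, 0, 0], 0],
    [1, [0, 0, 0], 0],
    [1, [0, 0, 0], 0],
    [1, [0, 0, 0], 0],
  ],
)

```text
time: 8.9
tool_pos: [0.596, -0.1323, 0.1187]
tool_rot: [0.704, -0.032, 0.709, 0.032]
contact_force: [-12.0, -1.6, 5.8]
gripper_width: 0.002
```

>>> play_rows(
  motion=[
    [1, [0, 0, 0], 0],
    [1, [0, 0, 0], 0],
    [1, [0, 0, 0], 0],
    [1, [0, 0, 0], 0],
    [1, [0, 0, 0], 0],
  ],
)

```text
time: 9.4
tool_pos: [0.596, -0.1323, 0.1187]
tool_rot: [0.704, -0.032, 0.709, 0.032]
contact_force: [-11.8, -1.8, 5.4]
gripper_width: 0.003
```

>>> play_rows(
  motion=[
    [1, [0, 0, 0], 0],
    [1, [0, 0, 0], 0],
    [1, [0, 0, 0], 0],
    [1, [0, 0, 0], 0],
    [1, [0, 0, 0], 0],
  ],
)

```text
time: 9.9
tool_pos: [0.596, -0.1323, 0.1187]
tool_rot: [0.704, -0.032, 0.709, 0.032]
contact_force: [-11.4, -1.1, 5.9]
gripper_width: 0.0
```

The lever was held about 2.3 s at roughly 12 N and lies parallel to the bar (0.097 vs 0.103 rad). I'll hold a little longer, then release by backing out along the arc.

>>> play_rows(
  motion=[
    [1, [0, 0, 0], 0],
    [1, [0, 0, 0], 0],
    [1, [-0.01, 0, 0], -0.03],
    [1, [-0.02, 0.001, 0], -0.08],
    [1, [-0.03, 0.002, 0], -0.13],
  ],
)

```text
time: 10.4
tool_pos: [0.5675, -0.1297, 0.1187]
tool_rot: [0.706, 0.015, 0.708, -0.014]
contact_force: [-5.0, 2.0, 2.1]
gripper_width: -0.007
```

>>> play_rows(
  motion=[
    [1, [-0.012, 0.003, 0], -0.05],
    [1, [-0.025, 0.006, 0], -0.1],
    [1, [-0.038, 0.009, 0], -0.16],
    [1, [-0.05, 0.012, 0], -0.16],
    [1, [-0.065, 0.015, 0], -0.16],
  ],
)

```text
time: 10.9
tool_pos: [0.5039, -0.1147, 0.1194]
tool_rot: [0.704, 0.07, 0.703, -0.07]
contact_force: [-1.0, -0.5, 0.0]
gripper_width: 0.002
```

>>> play_rows(
  motion=[
    [1, [-0.02, 0, 0], 0],
    [1, [-0.02, 0, 0.03], 0],
    [1, [-0.02, 0, 0.07], 0],
    [1, [-0.02, 0, 0.11], 0],
    [1, [-0.02, 0, 0.11], 0],
  ],
)

```text
time: 11.4
tool_pos: [0.4874, -0.1161, 0.2369]
tool_rot: [0.708, 0.069, 0.699, -0.071]
contact_force: [0.9, -0.4, 0.8]
gripper_width: 0.001
```

>>> play_rows(
  motion=[
    [1, [-0.04, 0, 0], 0],
    [1, [-0.07, 0, 0], 0],
    [1, [-0.07, 0, 0], 0],
    [1, [-0.07, 0, 0], 0],
    [1, [-0.07, 0, 0], 0],
  ],
)

```text
time: 11.9
tool_pos: [0.4143, -0.1149, 0.2293]
tool_rot: [0.704, 0.07, 0.703, -0.07]
contact_force: [0.3, -0.2, 0.1]
gripper_width: 0.002
```

Run:
```python
from plant import state, cams,nets
import cv2
s=state();print(s['contact_force'],s['tool_pos'],s['joint_vel'].round(3))
for c in ("scene","top"):
    p,d=cams.grab_frame(c)
    for t in ("lever_press","lever_pivot","shoe_last","thread_cone","wax_tin","mallet"):
        print(c,t,[(round(r['score'],2),[round(float(v),4) for v in r['at']]) for r in nets.landmark_of(c,t)][:2])
    p=p[120:280,100:400] if c=="scene" else p[130:270,200:420]
    cv2.imwrite(f"pics/{c}3.png",cv2.resize(p[:,:,::-1],None,fx=2.5,fy=2.5))
```

```text
[ 0.27272543 -0.2165342   0.0625988 ] [ 0.41433279 -0.11491001  0.22934908] [ 0.004  0.011 -0.009 -0.001  0.006 -0.001]
scene lever_press [(0.83, [0.5629, -0.1283, 0.1394])]
scene lever_pivot [(0.9, [0.6031, 0.0233, 0.1443])]
scene shoe_last [(0.89, [0.609, -0.3201, 0.003]), (0.48, [0.6377, 0.0238, 0.1426])]
scene thread_cone [(0.78, [0.4684, 0.0064, -0.0008])]
scene wax_tin [(0.62, [0.7693, -0.0937, 0.0011])]
scene mallet [(0.81, [0.5493, 0.3068, 0.0044])]
top lever_press [(0.82, [0.5611, -0.1262, 0.1426]), (0.32, [0.6119, -0.3153, -0.0021])]
top lever_pivot [(0.63, [0.6045, 0.0264, 0.1438])]
top shoe_last [(0.69, [0.6117, -0.3162, 0.0011])]
top thread_cone [(0.65, [0.4706, 0.0058, -0.0034])]
top wax_tin [(0.96, [0.7699, -0.096, -0.0016])]
top mallet [(0.7, [0.554, 0.3086, -0.0035])]
```

View pics/scene3.png

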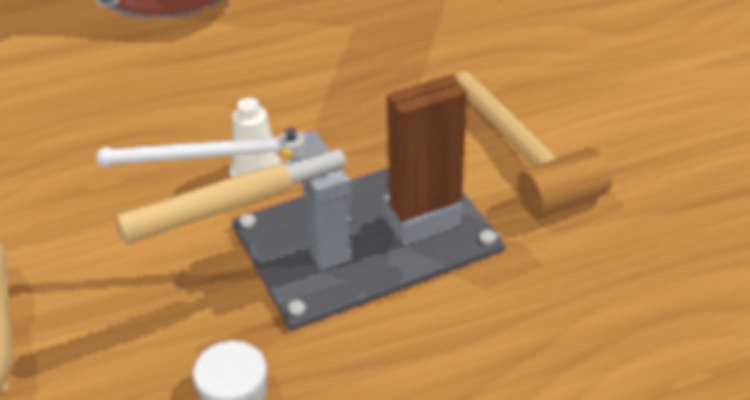

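The picture shows the lever fully back out (ball at (105,156), as at the start) and the jaws closed. The arm is clear and the bystanders haven't moved.

```bash
python3 -c "
from plant import workorder; print(workorder.job_done())"
```

```text
the job is handed in; nothing more can be done
None
```

The lever check is done and handed in. With the outside of the closed fingers I pressed the lever to its stop, held it there for over 2 s, let it spring back out, and moved clear.

- **Stop:** at the stop the wrist read about 12 N along the press direction, roughly 13 N in all; the limit on the lever is 45 N. The TCP stopped advancing there. In the top camera's depth image the lever lay parallel to the bar (0.097 rad against 0.103 rad). It stopped short of the bar, with the axes about 40 mm apart.
- **Release:** in the last pictures the lever was back at its starting place, with the press point within about 2 mm of where it was first found. The arm was clear, with wrist force near zero.
- **Bystanders:** the last, cone, tin and mallet were found within about 4 mm of their first positions, which is the networks' own accuracy.

At the end the networks also reported a shoe last on the bar (score 0.48) and, in the top view, a lever press point at the last (0.32). I took both as false; their best answers agreed with the pictures. No check failed.

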